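# Clear the stone showroom's sample counter

## Task

Clear the sample counter for closing: pull the drawer of the low cabinet well open, stand every candle pot upright inside it and push the drawer fully shut, and hang every saddle-shaped stone sample astride the bar of the display rail, so that its plate rests on the bar with one tile on either side and its length along the bar. The pots and samples may go in any order; leave the goblet, the bowl and the dish where they are.

Things in the scene. Friction and masses are not known exactly. Their poses are not given: they have to be found in the camera images.
- pot0: Candle pot: upright solid marble cylinder, 58 mm diameter, 52 mm tall, bottom-heavy, pale wax disc on top, about 0.25 kg. Two or three are on the counter at the start (None if absent). Origin: centre of the underside; z up its axis.
- pot1: Candle pot: upright solid marble cylinder, 58 mm diameter, 52 mm tall, bottom-heavy, pale wax disc on top, about 0.25 kg. Two or three are on the counter at the start (None if absent). Origin: centre of the underside; z up its axis.
- pot2: Candle pot: upright solid marble cylinder, 58 mm diameter, 52 mm tall, bottom-heavy, pale wax disc on top, about 0.25 kg. Two or three are on the counter at the start (None if absent). Origin: centre of the underside; z up its axis.
- saddle0: Saddle-shaped (upside-down U) stone sample, 0.28 kg, 136 mm tall; None if absent. Two marble tiles (8 x 64 x 90 mm in x, y, z), 40 mm gap between them in x, under a flat aluminium plate (56 x 64 mm, z = 90 to 96 mm) with a grip fin in its middle (12 mm in x, 44 in y, z = 96 to 136). The bar goes through the gap along its y. Origin: centre of its underside, at the tiles' lower edges; z up.
- saddle1: Saddle-shaped (upside-down U) stone sample, 0.28 kg, 136 mm tall; None if absent. Two marble tiles (8 x 64 x 90 mm in x, y, z), 40 mm gap between them in x, under a flat aluminium plate (56 x 64 mm, z = 90 to 96 mm) with a grip fin in its middle (12 mm in x, 44 in y, z = 96 to 136). The bar goes through the gap along its y. Origin: centre of its underside, at the tiles' lower edges; z up.
- saddle2: Saddle-shaped (upside-down U) stone sample, 0.28 kg, 136 mm tall; None if absent. Two marble tiles (8 x 64 x 90 mm in x, y, z), 40 mm gap between them in x, under a flat aluminium plate (56 x 64 mm, z = 90 to 96 mm) with a grip fin in its middle (12 mm in x, 44 in y, z = 96 to 136). The bar goes through the gap along its y. Origin: centre of its underside, at the tiles' lower edges; z up.
- rail_mid (a point): Middle of the display rail's bar: round steel, 14 mm diameter, 300 mm long, along this frame's y axis, its axis 150 mm above the counter, fixed on a round post (16 mm diameter, foot 50 mm) at each end, 158 mm from the middle. Nothing is below the bar. z up. A hung sample's origin lies 83 mm lower than this point.
- cab_drawer0 (a joint): Opening of the cabinet's only drawer in m: 0 = fully shut, 0.173 = fully open; it slides along the cabinet's -x axis, with about 1 N of friction and some damping, and stays where it is left. It may start a little ajar. The cabinet stands on one side of the counter, the rail on the other, either way round.
- cab_drawer0_handle (a point): Middle of the drawer's bar handle (moves with it): level steel bar, 11 mm diameter, 120 mm long along this frame's y, 35 mm in front of the drawer face, 67 mm above the counter. -x is the opening direction. The fixed grey cabinet (250 x 250 mm) is 105 mm tall, the drawer front's top edge at about 92 mm; the bar can be pinched from above, a finger on either side.
- drawer_in (a point): Point on the drawer's inner floor (moves with it), midway between its sides, 62 mm behind the inner face of its front, 22 mm above the counter; axes as the handle's. Inside: x = -62 to +142 mm, y = -104 to +104 mm, walls 61 mm high. Fully open, x = -62 to +100 mm is clear of the cabinet; the rest stays under its top, which leaves 71 mm above the floor.
- goblet: Bystander: footed pink stone goblet, 135 mm tall, 90 mm across, behind the rail. Origin: centre of its underside.
- bowl: Bystander: marble bowl, 90 mm across, 45 mm tall, at the back of the counter. Origin: centre of its underside.
- dish: Bystander: black stone disc, 90 mm across, 12 mm thick, on top of the cabinet. Origin: centre of its underside.

How it is judged:
By the outcome, as a careful person would: the job done as asked, in the order asked, and still so for the second after the job is handed in, with the robot touching nothing.
Of pot0, pot1, pot2 only 2 to 3 are there at a start; the rules pass over those that are not, and their reading is None.
Of saddle0, saddle1, saddle2 only 2 to 3 are there at a start; the rules pass over those that are not, and their reading is None.
At some moment in a run one of pot0, pot1, pot2 may be knocked a few centimetres aside while the robot is not near it.
It also fails if it takes over 210 s, if anything falls off the work surface, if the arm or the gripper's body presses on something with over 40 N, if the wrist force passes 120 N, or if a joint passes its speed limit or range.

## Robot

A 7-joint arm with a two-finger parallel gripper is mounted at the origin on the work surface. World frame = base frame: x ahead of the robot, y to its left, z up, the work surface at z = 0. Lengths are in m, angles in rad, forces in N, time in s.
With the tool pointing down it reaches from about 0.4 to 0.85 m from the base axis. Payload 4.5 kg.
Tool frame: the origin (TCP) lies at the very end of the fingers, on their centre line; the grasp point (between the pads) lies 19 mm behind it; z points along the fingers, y is the line along which they close (so a half turn about z gives the same grasp; the last joint's range is limited). The gripper opens to 88 mm and grips with 3 to 60 N. Pads are 18 mm wide; open, the fingers measure 123 mm over their backs; the gripper's body (75 mm by 187 mm) begins 45 mm behind the grasp point.
Start: joints at [-1.17, 0.689, -0.195, 1.565, 0.157, 0.902, -0.215], TCP at [0.224, 0.583, 0.239] pointing down, gripper open.
Joint ranges: [-3.01, 3.01], [-0.46, 2.08], [-1.47, 1.51], [0.13, 2.56], [-1, 4.14], [0.04, 2.09], [-2.66, 2.66]. Speed limits (rad/s): [2.57, 2.57, 3.14, 3.14, 3.14, 3.14, 3.14].

## Interface

Orientations are given as a unit quaternion [x, y, z, w].
In Python, from plant import r gives the robot as it stands. The module is installed in compiled form; this text tells all that it offers.
- The arm moves only by the shell command python3 -m pendant 'ROWS' [FORCE]. ROWS is JSON, one flat list of numbers, 7 for each row, row after row: the opening, from 0 (shut) to 1 (fully open), then the shift along the tool's x, y, z scaled (see below), then the turn, a rotation vector about the tool's x, y, z scaled (see below). A call has 1 to 12 rows; each row is the pose to reach, as a shift and turn from the pose commanded when the call began, along the tool's axes at that moment; what a row does not reach only later rows make up. The controller multiplies each number of a shift by 0.15 m and each number of a turn by pi/2 rad. A row lasts 1/10 s, in which the tool goes at most 50 mm and 8.59 degrees, less where a joint would pass 70% of its speed; a pose out of reach is approached as far as the arm can. A call with a number of a shift or a turn outside -1 to 1 is refused whole. A call with a gripper value outside its range is refused whole. The fingers move at their own pace and stop on an object; FORCE is the grip in N (left out, the last holds). Time passes only in rows, so rows that repeat a pose let the fingers close. It gives the time, the measured TCP pose, the force, the opening and the grip force at its end, in the units of the state.
- r.get_state(): the state, without advancing time (a new reading comes with each control period).
- r.snapshot(name): name is "scene" or "top" or "wrist"; returns a dict with "img" (400x640x3 uint8, red, green, blue), "mtx" (3x3 intrinsics, pixels), "cam_to_world" (4x4, takes a point from camera to world coordinates). Camera axes: x right, y up, looking along -z (the intrinsics and any distortion apply to the point x, -y, -z); pixel columns grow to the right and rows downward; lengths in m; the calibration is good to about 2 mm. The wrist camera is an equidistant fisheye: a pixel r from the principal point sees the ray r / f radians off the axis. A picture is of the moment at which its call begins. There is no depth.
- r.finish_job(): hands the job in; it is judged then, once.
The state is a dict: "clock": time; "q": joint angles; "qd": joint speeds; "joint_torque": joint torques, N m; "tool_pos": TCP position; "eef_rot": TCP orientation; "contact_force": force on the tool from outside, world axes, zero at the start; "moment": the same for the moment, N m; "opening": opening from 0.0 (shut) to 1.0 (fully open); "finger_force": force on a finger pad.
Only numpy, scipy, OpenCV 4.12 (cv2) and the standard library are available. Lean on these libraries where they do the work, as an engineer would, in place of code of your own. Each camera call takes 0.05 s, during which the arm holds its last target. There are 200 camera calls.

## Working session

There is one attempt and no reset: what is moved stays moved. The work goes in short steps, Python scripts to look and compute and a shell command to move; the robot and the scene stay as the last step left them, time stands still between calls to the robot, and variables do not carry over. Pictures are saved under pics/ and viewed, at most 16 in all, crops included, and the job is handed in when it is done.

```bash
mkdir -p pics
python3 - <<'E'
from plant import r
import cv2
s=r.get_state();print(s)
for n in("scene","top"):
    d=r.snapshot(n);cv2.imwrite(f"pics/{n}0.png",d["img"][:,:,::-1]);print(n,d["mtx"],d["cam_to_world"],[k for k in d])
E
```

```text
{'clock': 0.0, 'q': array([-1.17017048,  0.68999015, -0.19451975,  1.56635646,  0.15730389,
        0.90248627, -0.2151029 ]), 'qd': array([ 1.08019224e-03,  1.02433057e-03,  5.86302344e-04, -8.96644784e-04,
       -2.74190658e-05, -3.23927992e-05,  1.37854826e-03]), 'joint_torque': array([-1.89292446e-04, -5.27556932e+01, -1.26674764e+00, -1.53434068e+01,
       -5.25533140e-02,  6.40555649e-03,  1.64403255e-04]), 'tool_pos': array([0.22397427, 0.58280659, 0.23790302]), 'eef_rot': array([ 1.82342038e-01,  9.83234727e-01, -9.18027703e-04, -1.03245789e-04]), 'contact_force': array([-0.04924475,  0.53346446,  0.26059774]), 'moment': array([ 0.03894754,  0.01067618, -0.01145513]), 'finger_force': 0.0, 'opening': 0.9966845473994751}
scene [[433.56773303   0.         316.39774443]
 [  0.         433.56773303 196.39262516]
 [  0.           0.           1.        ]] [[-0.84915308 -0.41816955  0.3226039   0.98816221]
 [ 0.52802307 -0.68539598  0.50142197  0.58931382]
 [ 0.01143201  0.59612631  0.80280928  1.02057596]
 [ 0.          0.          0.          1.        ]] ['img', 'mtx', 'cam_to_world']
top [[382.64790504   0.         313.41552613]
 [  0.         382.64790504 202.59345311]
 [  0.           0.           1.        ]] [[ 0.00499968  0.99690461 -0.07846144  0.52607684]
 [-0.999976    0.00536058  0.00438972  0.00572392]
 [ 0.00479673  0.07843761  0.99690748  1.04504978]
 [ 0.          0.          0.          1.        ]] ['img', 'mtx', 'cam_to_world']
```

View pics/top0.png

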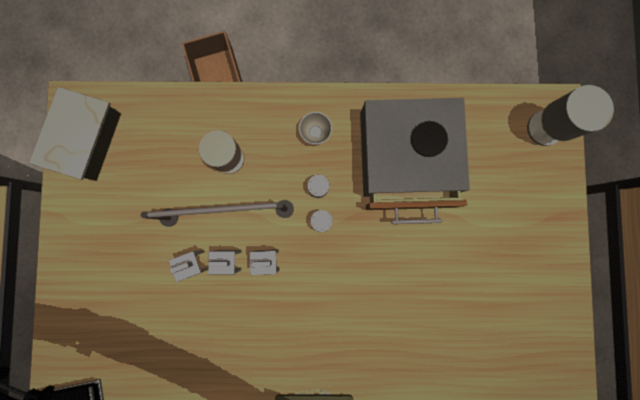

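View pics/scene0.png

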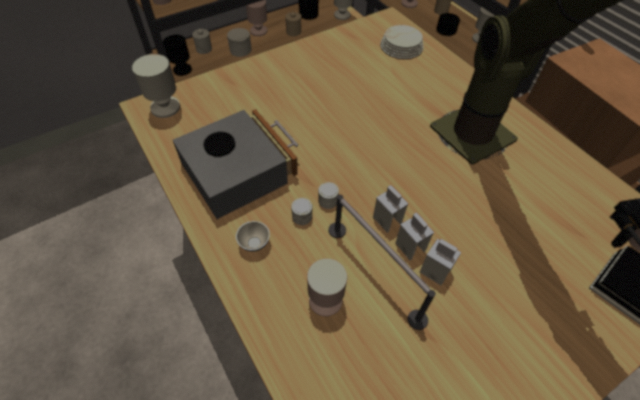

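The top view shows the bar from about (147,214) to (285,208), and three saddles at (185,265), (222,263) and (263,263). Two pots are at (318,186) and (320,221). The drawer is ajar, with its handle at (417,221). The scene view agrees and shows no third pot.

```bash
cat > h.py <<'E'
import numpy as np, cv2
from plant import r
def ray(d,u,v):
    M=d["mtx"];T=d["cam_to_world"]
    c=np.array([(u-M[0,2])/M[0,0],-(v-M[1,2])/M[1,1],-1.])
    return T[:3,3],T[:3,:3]@c
def at(d,u,v,z):
    o,k=ray(d,u,v);return o+k*(z-o[2])/k[2]
def px(d,p):
    T=d["cam_to_world"];c=T[:3,:3].T@(np.array(p)-T[:3,3]);M=d["mtx"]
    return np.array([M[0,2]+M[0,0]*c[0]/-c[2],M[1,2]-M[1,1]*c[1]/-c[2]])
def blobs(d,x0,y0,x1,y1,smax=60,vmin=0,amin=30):
    hsv=cv2.cvtColor(d["img"],cv2.COLOR_RGB2HSV)
    m=((hsv[...,1]<smax)&(hsv[...,2]>vmin)).astype(np.uint8)
    k=np.zeros_like(m);k[y0:y1,x0:x1]=1;m*=k
    cs,_=cv2.findContours(m,cv2.RETR_EXTERNAL,cv2.CHAIN_APPROX_NONE)
    return [c for c in cs if cv2.contourArea(c)>amin],m
E
python3 - <<'E'
from h import *
d=r.snapshot("top")
cs,m=blobs(d,130,90,490,300,60,90)
for c in cs:
    (cx,cy),wh,a=cv2.minAreaRect(c);print(np.round([cx,cy,*wh,a,cv2.contourArea(c)],1))
a=cv2.resize(d["img"][160:290,130:350],None,fx=3.6,fy=3.6,interpolation=cv2.INTER_CUBIC)
b=cv2.resize(d["img"][90:240,350:480],None,fx=3.6,fy=3.6,interpolation=cv2.INTER_CUBIC)
cv2.imwrite("pics/a.png",cv2.convertScaleAbs(a,alpha=1.6)[:,:,::-1]);cv2.imwrite("pics/b.png",cv2.convertScaleAbs(b,alpha=1.6)[:,:,::-1])
E
```

```text
[262.5 262.5  23.   27.   90.  561.5]
[221.  262.5  23.   26.   90.  583.5]
[183.5 266.4  23.3  28.6  69.  584.5]
[321.  220.5  21.   22.   90.  361. ]
[416.3 215.1  15.3  49.1  88.5 178. ]
[211.5 209.5   5.3 129.4  85.8 527. ]
[317.5 185.   20.   21.   90.  348.5]
[236.  164.9   9.1  26.2  40.4  74.5]
[217.  148.5  35.   36.   90.  999.5]
[315.  128.   32.   32.   90.  813.5]
[ 416.8  144.5   93.3   99.8   87.5 8919.5]
```

View pics/a.png

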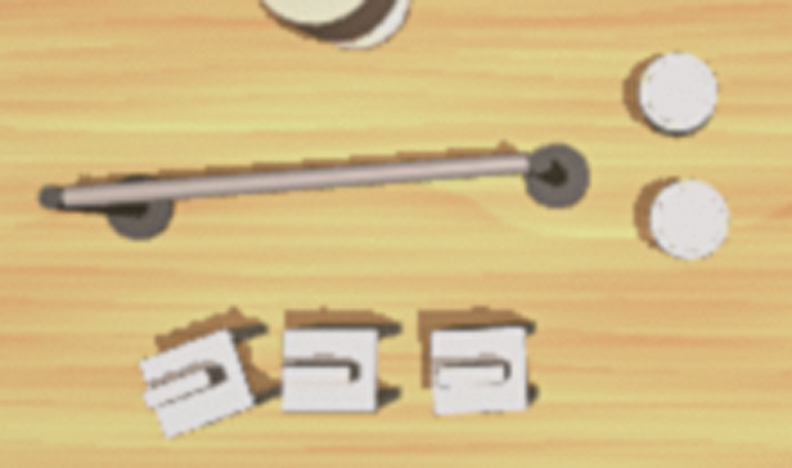

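View pics/b.png

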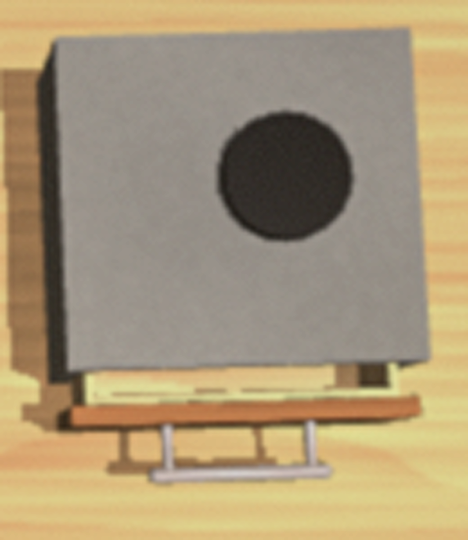

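The crops show pot tops centred at (317,185) and (321,220) and saddle fins nearly parallel to the bar. They also show the drawer ajar by about 1–2 cm, with the handle bar at v≈221. Next I convert these to metres.

Run:
```python
from h import *
d=r.snapshot("top");s=r.snapshot("scene")
def rect(box,z,sm=60,vm=90,D=d):
    cs,m=blobs(D,*box,sm,vm)
    c=max(cs,key=cv2.contourArea);P=np.array([at(D,u,v,z)[:2] for u,v in c[:,0,:]],np.float32)
    (x,y),wh,a=cv2.minAreaRect(P);return np.round([x,y],4),np.round(wh,4),round(a,1)
hsv=cv2.cvtColor(d["img"],cv2.COLOR_RGB2HSV)
for n,b,z in [("s0",(168,245,201,285),.096),("s1",(205,245,240,285),.096),("s2",(245,245,285,285),.096),("pA",(300,170,335,200),.052),("pB",(305,205,340,240),.052),("bar",(146,195,278,225),.153),("cab",(355,90,475,192),.105)]:
    print(n,*rect(b,z))
print("hsv plate",hsv[270,222],hsv[255,222],"pot",hsv[185,317],"handle col",hsv[214:226,417].tolist())
cs,m=blobs(d,385,217,450,226,60,60);c=max(cs,key=cv2.contourArea)
P=np.array([at(d,u,v,.07)[:2] for u,v in c[:,0,:]],np.float32);print("handle",cv2.minAreaRect(P))
# cross-check: reproject top-view pots/bar into scene and compare with scene blobs
cs,_=blobs(s,285,175,350,225,60,80)
for c in cs: (u,v),R=cv2.minEnclosingCircle(c);print("scene blob",u,v,R)
for n,b in(("pA",(300,170,335,200)),("pB",(305,205,340,240))):
    p=rect(b,.052)[0];print(n,px(s,[*p,.026]))
```

```text
s0 [0.4423 0.3191] [0.0572 0.0695] 21.4
s1 [0.4521 0.2275] [0.056  0.0642] 0.3
s2 [0.4527 0.1259] [0.0564 0.0662] 1.0
pA [ 0.6505 -0.0091] [0.0526 0.0549] 0.3
pB [ 0.5578 -0.0186] [0.0544 0.0571] 0.3
bar [0.5789 0.2391] [0.0123 0.3009] 4.5
cab [ 0.7471 -0.2556] [0.2343 0.2481] 1.9
hsv plate [ 10   5 140] [  0   4 140] pot [ 10   5 141] handle col [[19, 110, 137], [20, 108, 139], [20, 108, 134], [17, 122, 107], [15, 122, 94], [13, 69, 89], [10, 27, 112], [9, 13, 133], [13, 27, 115], [20, 75, 109], [22, 103, 131], [22, 105, 139]]
handle ((0.5597095489501953, -0.26167282462120056), (0.015292253345251083, 0.12531717121601105), 0.29770657420158386)
scene blob 345.5 204.0 6.946321964263916
scene blob 301.3157958984375 207.0 10.138335227966309
scene blob 328.2289123535156 190.46987915039062 9.88112735748291
pA [301.81216993 211.30963502]
pB [327.94484353 195.08953928]
```

The measurements agree with the given sizes: plates 56x64, bar 301 mm, handle 125 mm. The pots project to within 1 px in u and about 4 px in v in the scene view. I add a helper that works out shifts and make the first move.

```bash
cat > to.py <<'E'
import sys,numpy as np
from plant import r
from scipy.spatial.transform import Rotation as Q
# usage: to.py x y z yaw_deg ; tool y axis along yaw, tool z down
x,y,z,a=map(float,sys.argv[1:5]);a=np.radians(a)
s=r.get_state();R=Q.from_quat(s["eef_rot"]).as_matrix()
T=np.array([[-np.sin(a),np.cos(a),0],[np.cos(a),np.sin(a),0],[0,0,-1]]).T
sh=R.T@(np.array([x,y,z])-s["tool_pos"])/.15
tn=Q.from_matrix(R.T@T).as_rotvec()/(np.pi/2)
print("shift",np.round(sh,3),"turn",np.round(tn,3),"t",round(s["clock"],2))
E
python3 -m pendant '[0.28,-0.4,-0.15,0,0,0,0.3,0.28,-0.98,-0.336,0,0,0,0.745,0.28,-0.98,-0.336,0,0,0,0.745,0.28,-0.98,-0.336,0,0,0,0.745,0.28,-0.98,-0.336,0,0,0,0.745,0.28,-0.98,-0.336,0,0,0,0.745,0.28,-0.98,-0.336,0,0,0,0.745,0.28,-0.98,-0.336,0,0,0,0.745,0.28,-0.98,-0.336,0,0,0,0.745,0.28,-0.98,-0.336,0,0,0,0.745]'
python3 to.py 0.56 -0.262 0.2 1.9
```

```text
clock: 1.25
tool_pos: [0.3431, 0.4837, 0.2387]
eef_rot: [0.694, 0.72, -0.0, 0.0]
contact_force: [-0.7, -0.2, 0.3]
opening: 0.282
finger_force: 0.0
shift [-5.021  1.261  0.259] turn [-0.     0.     0.002] t 1.25
```

```bash
for i in 1; do python3 -m pendant '[0.28,-1,0.25,0,0,0,0,0.28,-1,0.25,0,0,0,0,0.28,-1,0.25,0,0,0,0,0.28,-1,0.25,0,0,0,0]'>/dev/null
python3 -m pendant '[0.28,-1,0.25,0,0,0,0,0.28,-1,0.25,0,0,0,0,0.28,-1,0.25,0,0,0,0,0.28,-1,0.25,0,0,0,0]'>/dev/null
python3 -m pendant '[0.28,-1,0.25,0,0,0,0,0.28,-1,0.25,0,0,0,0,0.28,-1,0.25,0,0,0,0,0.28,-1,0.25,0,0,0,0]'>/dev/null
python3 -m pendant '[0.28,-1,0.25,0,0,0,0,0.28,-1,0.25,0,0,0,0,0.28,-1,0.25,0,0,0,0,0.28,-1,0.25,0,0,0,0]'>/dev/null
python3 -m pendant '[0.28,-1,0.25,0,0,0,0,0.28,-1,0.25,0,0,0,0,0.28,-1,0.25,0,0,0,0,0.28,-1,0.25,0.1,0,0,0,0.28,-1,0.25,0.1,0,0,0,0.28,-1,0.25,0.1,0,0,0]'
done; python3 to.py 0.559 -0.262 0.13 1.9
python3 - <<'E'
from h import *
s=r.snapshot("wrist");cv2.imwrite("pics/w1.png",cv2.convertScaleAbs(s["img"],alpha=1.5)[:,:,::-1])
E
```

```text
clock: 3.45
tool_pos: [0.5563, -0.2562, 0.2232]
eef_rot: [0.694, 0.72, 0.001, -0.001]
contact_force: [-0.4, 1.0, -0.7]
opening: 0.279
finger_force: 0.0
shift [-0.041  0.017  0.621] turn [-0.001 -0.002  0.003] t 3.45
```

View pics/w1.png

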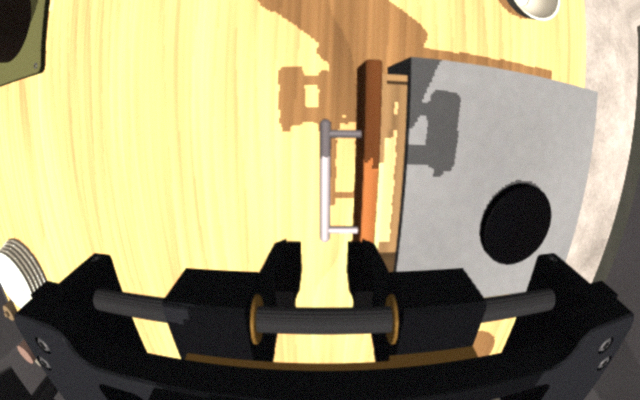

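The wrist view shows the handle bar from (325,123) to (325,238), centred under the finger gap at u≈318. I check it with the fisheye rays.

```bash
cat >> h.py <<'E'
def wat(d,u,v,z):
    M=d["mtx"];T=d["cam_to_world"];dx,dy=u-M[0,2],v-M[1,2];q=np.hypot(dx,dy);t=q/M[0,0]
    c=np.array([np.sin(t)*dx/q,-np.sin(t)*dy/q,-np.cos(t)]);k=T[:3,:3]@c;o=T[:3,3];return o+k*(z-o[2])/k[2]
E
python3 - <<'E'
from h import *
s=r.snapshot("wrist")
for p in((325,124),(325,180),(325,238)):print(wat(s,*p,.069))
E
python3 to.py 0.559 -0.262 0.052 1.9
```

```text
[ 0.55521331 -0.19987621  0.069     ]
[ 0.5573835  -0.25618251  0.069     ]
[ 0.55990552 -0.32086     0.069     ]
shift [-0.039  0.014  1.147] turn [ 0.    -0.001  0.003] t 3.55
```

```bash
python3 -m pendant '[0.28,-0.035,0.008,0.33,0,0,0,0.28,-0.035,0.008,0.6,0,0,0,0.28,-0.035,0.008,0.8,0,0,0,0.28,-0.035,0.008,0.8,0,0,0]'
python3 -m pendant '[0.28,0,0,0.2,0,0,0,0.28,0,0,0.34,0,0,0,0.28,0,0,0.34,0,0,0,0,0,0,0.34,0,0,0,0,0,0,0.34,0,0,0,0,0,0,0.34,0,0,0,0,0,0,0.34,0,0,0]' 20
```

```text
clock: 3.95
tool_pos: [0.5552, -0.2615, 0.1006]
eef_rot: [0.694, 0.72, -0.001, -0.004]
contact_force: [-0.2, 0.6, 0.5]
opening: 0.28
finger_force: 0.0
clock: 4.65
tool_pos: [0.5586, -0.2649, 0.0548]
eef_rot: [0.695, 0.719, 0.001, 0.001]
contact_force: [-1.1, 0.7, 7.8]
opening: 0.111
finger_force: 20.0
```

```bash
python3 -m pendant '[0,0,-0.1,0,0,0,0,0,0,-0.2,0,0,0,0,0,0,-0.3,0,0,0,0,0,0,-0.4,0,0,0,0,0,0,-0.5,0,0,0,0,0,0,-0.6,0,0,0,0,0,0,-0.7,0,0,0,0,0,0,-0.8,0,0,0,0,0,0,-0.9,0,0,0,0,0,0,-0.97,0,0,0,0,0,0,-0.97,0,0,0,0]'
python3 - <<'E'
from h import *
s=r.snapshot("top");cv2.imwrite("pics/t1.png",cv2.resize(cv2.convertScaleAbs(s["img"],alpha=1.5),None,fx=1.2,fy=1.2)[:,:,::-1])
E
```

```text
clock: 5.75
tool_pos: [0.4113, -0.2698, 0.0547]
eef_rot: [0.695, 0.719, 0.0, 0.001]
contact_force: [-1.0, 3.4, 13.2]
opening: 0.119
finger_force: 20.0
```

View pics/t1.png

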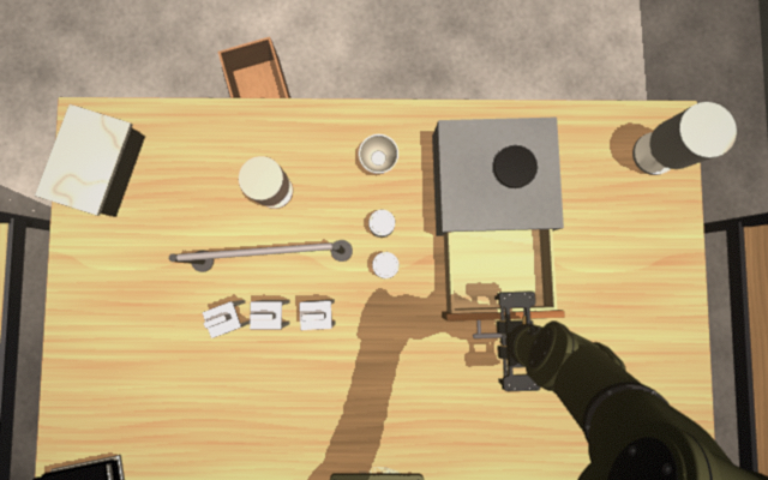

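The drawer is open about 0.16 m with the gripper on the handle, and the pots and samples have not moved. I pull the last centimetre, release and rise.

```bash
python3 -m pendant '[0,0,-0.04,-0.02,0,0,0,0,0,-0.08,-0.02,0,0,0,0,0,-0.08,-0.02,0,0,0]'
python3 -m pendant '[0.28,0,0,0,0,0,0,0.28,0,0,0,0,0,0,0.28,0,0,0,0,0,0,0.28,0,0,-0.2,0,0,0,0.28,0,0,-0.5,0,0,0,0.8,0,0,-0.9,0,0,0,0.8,0,0,-0.9,0,0,0,0.8,0,0,-0.9,0,0,0]'
python3 to.py 0.558 -0.0186 0.15 0;python3 - <<'E'
from h import *
d=r.snapshot("top")
for n,b in(("pA",(290,160,345,203)),("pB",(295,204,350,245))):
    cs,_=blobs(d,*b,60,90);c=max(cs,key=cv2.contourArea);P=np.array([at(d,u,v,.052)[:2] for u,v in c[:,0,:]],np.float32);print(n,cv2.minAreaRect(P))
E
```

```text
clock: 6.1
tool_pos: [0.4068, -0.27, 0.0559]
eef_rot: [0.694, 0.72, 0.004, 0.005]
contact_force: [10.9, 2.4, -14.0]
opening: 0.116
finger_force: 20.0
clock: 6.9
tool_pos: [0.4002, -0.2709, 0.1924]
eef_rot: [0.695, 0.719, 0.0, 0.002]
contact_force: [-0.2, -0.4, -0.9]
opening: 0.526
finger_force: 0.0
shift [1.647 1.106 0.282] turn [0.002 0.001 0.021] t 6.9
pA ((0.6491489410400391, -0.009117886424064636), (0.05523106828331947, 0.0549117773771286), 0.3130621910095215)
pB ((0.5578063130378723, -0.018560415133833885), (0.05444323271512985, 0.05708102136850357), 0.3027985692024231)
```

```bash
python3 -m pendant '[0.95,0.33,0.25,0,0,0,0.09,0.95,0.66,0.5,0,0,0,0.18,0.95,0.9,0.65,0,0,0,0.3,0.95,0.9,0.65,0,0,0,0.3,0.95,0.9,0.65,0,0,0,0.3,0.95,0.9,0.65,0,0,0,0.3]'
python3 to.py 0.5575 -0.0188 0.12 -25
```

```text
clock: 7.55
tool_pos: [0.4911, -0.1325, 0.1891]
eef_rot: [0.844, 0.537, -0.002, -0.001]
contact_force: [1.1, -0.6, -1.0]
opening: 0.948
finger_force: 0.0
shift [0.875 0.082 0.458] turn [-0.002  0.001 -0.   ] t 7.55
```

```bash
python3 -m pendant '[0.95,0.3,0.03,0,0,0,0,0.95,0.6,0.06,0.1,0,0,0,0.95,0.875,0.082,0.3,0,0,0,0.95,0.875,0.082,0.46,0,0,0,0.95,0.875,0.082,0.46,0,0,0,0.95,0.875,0.082,0.46,0,0,0]'
python3 to.py 0.5575 -0.0188 0.018 -25
```

```text
clock: 8.15
tool_pos: [0.5582, -0.0215, 0.1215]
eef_rot: [0.845, 0.535, -0.002, 0.0]
contact_force: [0.0, 0.3, 0.3]
opening: 0.948
finger_force: 0.0
shift [ 0.016 -0.011  0.69 ] turn [-0.001  0.002 -0.003] t 8.15
```

```bash
python3 -m pendant '[0.95,0.01,-0.005,0.2,0,0,0,0.95,0.01,-0.005,0.4,0,0,0,0.95,0.01,-0.005,0.6,0,0,0,0.95,0.01,-0.005,0.67,0,0,0,0.95,0.01,-0.005,0.67,0,0,0,0,0.01,-0.005,0.67,0,0,0,0,0.01,-0.005,0.67,0,0,0,0,0.01,-0.005,0.67,0,0,0,0,0.01,-0.005,0.67,0,0,0,0,0.01,-0.005,0.67,0,0,0]' 25
python3 -m pendant '[0,0,0,0,0,0,0,0,0,0,-0.1,0,0,0,0,0,0,-0.3,0,0,0,0,0,0,-0.6,0,0,0,0,0,0,-0.9,0,0,0,0,0,0,-0.9,0,0,0,0,0,0,-0.9,0,0,0]'
python3 - <<'E'
from h import *
s=r.snapshot("top");cv2.imwrite("pics/t2.png",cv2.resize(cv2.convertScaleAbs(s["img"][100:300,280:500],alpha=1.5),None,fx=3,fy=3)[:,:,::-1])
E
python3 to.py 0.5 -0.2 0.16 1.9
```

```text
clock: 9.15
tool_pos: [0.5598, -0.0163, 0.0223]
eef_rot: [0.844, 0.537, 0.0, 0.0]
contact_force: [-1.4, -0.6, 7.2]
opening: 0.654
finger_force: 25.0
clock: 9.85
tool_pos: [0.5599, -0.0163, 0.1575]
eef_rot: [0.844, 0.537, 0.001, 0.0]
contact_force: [-0.6, -0.5, -2.8]
opening: 0.65
finger_force: 25.0
shift [-1.276  0.163 -0.026] turn [-0.001 -0.    -0.299] t 9.9
```

View pics/t2.png

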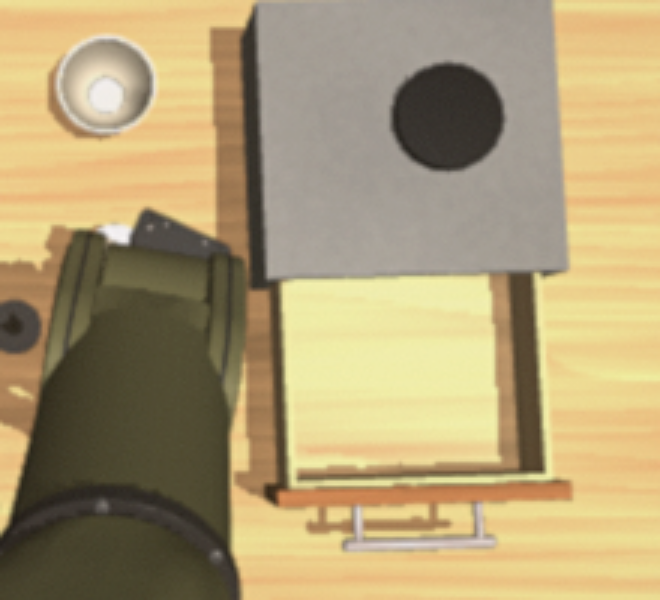

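The pot is gripped and lifted. The open drawer's inner floor spans about u 293–515 and v 275–475 in the crop, with the front's inner top edge at v≈478 and the handle at v≈544.

```bash
python3 - <<'E'
from h import *
d=r.snapshot("top")
f=lambda u,v,z:print((u,v),at(d,280+u/3-.33,100+v/3-.33,z).round(4))
f(420,478,.083);f(294,478,.083);f(545,470,.083);f(420,544,.072);f(276,277,.083);f(420,273,.105)
E
python3 to.py 0.5 -0.2 0.16 1.9
```

```text
(420, 478) [ 0.462  -0.2645  0.083 ]
(294, 478) [ 0.4615 -0.1595  0.083 ]
(545, 470) [ 0.4691 -0.3688  0.083 ]
(420, 544) [ 0.4064 -0.2666  0.072 ]
(276, 277) [ 0.6295 -0.1457  0.083 ]
(420, 273) [ 0.6311 -0.2611  0.105 ]
shift [-1.275  0.166 -0.031] turn [-0.002  0.    -0.299] t 9.95
```

```bash
python3 -m pendant '[0,-0.25,0.03,0,0,0,-0.09,0,-0.5,0.07,0,0,0,-0.18,0,-0.75,0.1,0,0,0,-0.27,0,-0.95,0.13,0,0,0,-0.3,0,-0.95,0.13,0,0,0,-0.3,0,-0.95,0.13,0,0,0,-0.3]'
python3 to.py 0.527 -0.313 0.16 1.9
```

```text
clock: 10.55
tool_pos: [0.5156, -0.1541, 0.1548]
eef_rot: [0.696, 0.718, -0.001, -0.001]
contact_force: [-0.1, 0.7, -2.5]
opening: 0.648
finger_force: 25.0
shift [-1.061  0.042 -0.037] turn [-0.002 -0.001 -0.001] t 10.55
```

```bash
python3 -m pendant '[0,-0.25,0.01,0,0,0,0,0,-0.5,0.02,0,0,0,0,0,-0.75,0.03,0,0,0,0,0,-1,0.04,0,0,0,0,0,-1,0.04,0,0,0,0,0,-1,0.04,0,0,0,0]'
python3 to.py 0.527 -0.311 0.047 1.9
```

```text
clock: 11.15
tool_pos: [0.5281, -0.3023, 0.155]
eef_rot: [0.695, 0.719, 0.0, -0.001]
contact_force: [0.3, 1.2, -1.7]
opening: 0.647
finger_force: 25.0
shift [-0.059 -0.008  0.72 ] turn [-0.001 -0.001  0.   ] t 11.15
```

```bash
python3 -m pendant '[0,-0.06,-0.008,0.15,0,0,0,0,-0.06,-0.008,0.35,0,0,0,0,-0.06,-0.008,0.5,0,0,0,0,-0.06,-0.008,0.6,0,0,0,0,-0.06,-0.008,0.66,0,0,0,0,-0.06,-0.008,0.7,0,0,0,0,-0.06,-0.008,0.73,0,0,0,0,-0.06,-0.008,0.73,0,0,0,0,-0.06,-0.008,0.73,0,0,0]'
```

```text
clock: 12.05
tool_pos: [0.5274, -0.3129, 0.0473]
eef_rot: [0.695, 0.719, 0.0, 0.001]
contact_force: [0.8, 0.0, -2.2]
opening: 0.651
finger_force: 25.0
```

```bash
python3 -m pendant '[0,0,0,0.01,0,0,0,0,0,0,0.02,0,0,0,0,0,0,0.025,0,0,0,0,0,0,0.025,0,0,0]'
python3 -m pendant '[0.85,0,0,0,0,0,0,0.85,0,0,0,0,0,0,0.85,0,0,0,0,0,0,0.85,0,0,-0.2,0,0,0,0.85,0,0,-0.5,0,0,0,0.85,0,0,-0.8,0,0,0,0.85,0,0,-0.8,0,0,0]'
python3 -m pendant '[0.95,0.3,0.1,0,0,0,0,0.95,0.6,0.25,0,0,0,0,0.95,0.95,0.4,0,0,0,0,0.95,0.95,0.4,0,0,0,0,0.95,0.95,0.4,0,0,0,0]'
python3 - <<'E'
from h import *
d=r.snapshot("top")
for n,b,z in(("pA",(290,160,345,203),.052),("drawer pot",(378,190,455,255),.074)):
    cs,_=blobs(d,*b,60,90)
    for c in cs: P=np.array([at(d,u,v,z)[:2] for u,v in c[:,0,:]],np.float32);print(n,cv2.minAreaRect(P))
E
python3 to.py 0.649 -0.0091 0.12 0
```

```text
clock: 12.45
tool_pos: [0.5278, -0.3129, 0.0443]
eef_rot: [0.695, 0.719, 0.0, 0.001]
contact_force: [-0.2, 1.0, 5.4]
opening: 0.652
finger_force: 25.0
clock: 13.15
tool_pos: [0.5306, -0.3148, 0.1689]
eef_rot: [0.695, 0.719, 0.002, 0.006]
contact_force: [0.9, 0.0, 0.0]
opening: 0.847
finger_force: 0.0
clock: 13.65
tool_pos: [0.5828, -0.1651, 0.1623]
eef_rot: [0.693, 0.721, 0.0, -0.001]
contact_force: [-0.1, 0.5, 0.2]
opening: 0.948
finger_force: 0.0
pA ((0.6504572033882141, -0.009101666510105133), (0.0526098869740963, 0.054893601685762405), 0.31354132294654846)
shift [1.044 0.485 0.281] turn [-0.001  0.     0.022] t 13.7
```

```bash
python3 -m pendant '[0.95,0.3,0.15,0,0,0,0.02,0.95,0.6,0.3,0,0,0,0.02,0.95,0.85,0.4,0,0,0,0.02,0.95,1,0.48,0.1,0,0,0.02,0.95,1,0.48,0.28,0,0,0.02,0.95,1,0.48,0.28,0,0,0.02,0.95,1,0.48,0.28,0,0,0.02]'
python3 to.py 0.650 -0.0092 0.02 0
python3 - <<'E'
from h import *
d=r.snapshot("top")
cs,_=blobs(d,378,190,455,255,60,90)
for c in cs: P=np.array([at(d,u,v,.074)[:2] for u,v in c[:,0,:]],np.float32);print(cv2.minAreaRect(P))
w=r.snapshot("wrist");cv2.imwrite("pics/w2.png",cv2.convertScaleAbs(w["img"],alpha=1.5)[:,:,::-1])
E
```

```text
clock: 14.4
tool_pos: [0.6483, -0.0193, 0.1207]
eef_rot: [0.708, 0.707, -0.001, 0.0]
contact_force: [0.0, -0.1, -0.1]
opening: 0.95
finger_force: 0.0
shift [0.069 0.013 0.671] turn [-0.001  0.001 -0.001] t 14.4
((0.5281945466995239, -0.3146427273750305), (0.05584826320409775, 0.058240678161382675), 88.95011901855469)
((0.6335834264755249, -0.25288641452789307), (0.005137162748724222, 0.17917580902576447), 0.31721457839012146)
```

View pics/w2.png

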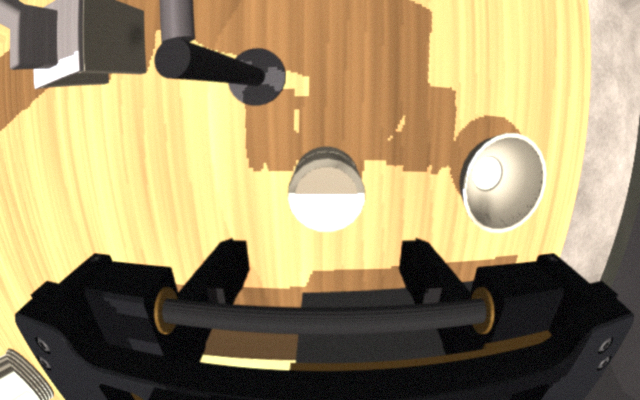

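The first pot stands upright in the drawer at (0.528,-0.315). The wrist view shows pot A's top at (327,195), between the fingers' columns and still in place, so I grasp it.

```bash
python3 -m pendant '[0.95,0.06,0.01,0,0,0,0,0.95,0.06,0.01,0.2,0,0,0,0.95,0.06,0.01,0.4,0,0,0,0.95,0.06,0.01,0.6,0,0,0,0.95,0.06,0.01,0.65,0,0,0,0.95,0.06,0.01,0.65,0,0,0,0,0.06,0.01,0.65,0,0,0,0,0.06,0.01,0.65,0,0,0,0,0.06,0.01,0.65,0,0,0,0,0.06,0.01,0.65,0,0,0,0,0.06,0.01,0.65,0,0,0]' 25
python3 -m pendant '[0,0,0,0,0,0,0,0,0,0,-0.1,0,0,0,0,0,0,-0.3,0,0,0,0,0,0,-0.6,0,0,0,0,0,0,-0.9,0,0,0,0,0,0,-0.9,0,0,0,0,0,0,-0.9,0,0,0]'
python3 to.py 0.525 -0.211 0.16 1.9
```

```text
clock: 15.6
tool_pos: [0.6512, -0.0068, 0.0246]
eef_rot: [0.706, 0.708, 0.001, 0.001]
contact_force: [-1.1, -0.3, 6.3]
opening: 0.647
finger_force: 25.0
clock: 16.3
tool_pos: [0.6506, -0.0068, 0.1596]
eef_rot: [0.706, 0.708, 0.001, 0.0]
contact_force: [0.4, -0.4, -4.4]
opening: 0.652
finger_force: 25.0
shift [-1.36  -0.84  -0.004] turn [ 0.001 -0.    -0.02 ] t 16.3
```

```bash
python3 -m pendant '[0,-0.2,-0.25,0,0,0,-0.02,0,-0.4,-0.5,0,0,0,-0.02,0,-0.65,-0.75,0,0,0,-0.02,0,-0.9,-0.84,0,0,0,-0.02,0,-0.9,-0.84,0,0,0,-0.02,0,-0.9,-0.84,0,0,0,-0.02]'
python3 -m pendant '[0,-0.2,0,0,0,0,0,0,-0.45,0,0,0,0,0,0,-0.45,0,0,0,0,0,0,-0.45,0,0,0,0,0]'
python3 to.py 0.525 -0.211 0.048 1.9
```

```text
clock: 16.9
tool_pos: [0.523, -0.1432, 0.157]
eef_rot: [0.696, 0.718, -0.001, -0.002]
contact_force: [0.7, 1.3, -2.5]
opening: 0.65
finger_force: 25.0
clock: 17.3
tool_pos: [0.527, -0.2088, 0.1573]
eef_rot: [0.695, 0.719, -0.0, -0.001]
contact_force: [-0.0, 0.3, -2.8]
opening: 0.645
finger_force: 25.0
shift [-0.016 -0.013  0.729] turn [-0.001 -0.001  0.   ] t 17.3
```

```bash
python3 -m pendant '[0,-0.01,-0.008,0.15,0,0,0,0,-0.01,-0.008,0.35,0,0,0,0,-0.01,-0.008,0.5,0,0,0,0,-0.01,-0.008,0.6,0,0,0,0,-0.01,-0.008,0.66,0,0,0,0,-0.01,-0.008,0.7,0,0,0,0,-0.01,-0.008,0.72,0,0,0,0,-0.01,-0.008,0.735,0,0,0,0,-0.01,-0.008,0.74,0,0,0,0,-0.01,-0.008,0.74,0,0,0]'
python3 -m pendant '[0.85,0,0,0,0,0,0,0.85,0,0,0,0,0,0,0.85,0,0,0,0,0,0,0.85,0,0,-0.2,0,0,0,0.85,0,0,-0.5,0,0,0,0.85,0,0,-0.8,0,0,0,0.85,0,0,-0.8,0,0,0]'
python3 -m pendant '[0.28,0,-0.3,0,0,0,0,0.28,0,-0.6,0,0,0,0,0.28,0,-0.9,0,0,0,0,0.28,0,-0.9,0,0,0,0,0.28,0,-0.9,0,0,0,0]'
python3 to.py 0.4065 -0.266 0.056 1.9
python3 - <<'E'
from h import *
s=r.snapshot("top");cv2.imwrite("pics/t3.png",cv2.resize(cv2.convertScaleAbs(s["img"][100:300,280:500],alpha=1.5),None,fx=3,fy=3)[:,:,::-1])
E
```

```text
clock: 18.3
tool_pos: [0.5262, -0.2112, 0.0479]
eef_rot: [0.695, 0.719, 0.0, 0.0]
contact_force: [-0.1, -0.0, -2.3]
opening: 0.653
finger_force: 25.0
clock: 19.0
tool_pos: [0.5297, -0.2126, 0.1732]
eef_rot: [0.695, 0.719, 0.002, 0.005]
contact_force: [1.0, -0.4, -0.5]
opening: 0.85
finger_force: 0.0
clock: 19.5
tool_pos: [0.3903, -0.2158, 0.1674]
eef_rot: [0.696, 0.718, -0.0, -0.0]
contact_force: [0.0, 0.7, 0.2]
opening: 0.416
finger_force: 0.0
shift [-0.338  0.098  0.742] turn [-0. -0. -0.] t 19.5
```

View pics/t3.png

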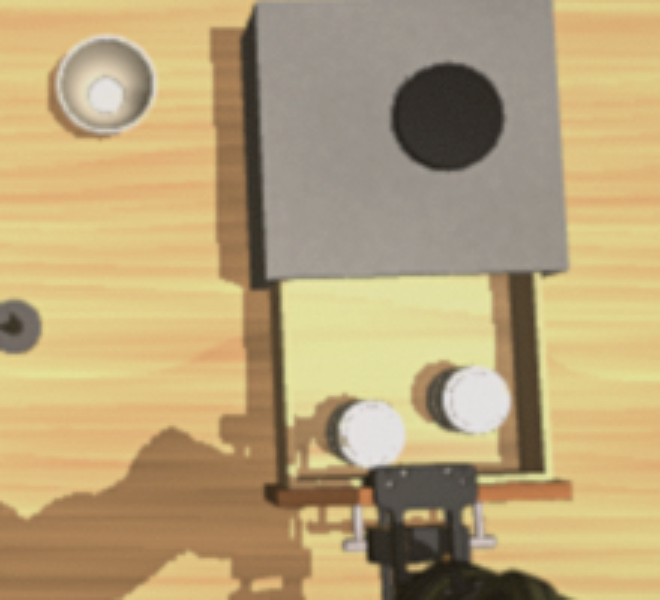

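Both pots stand upright in the drawer, at (370,432) and (475,400) in the crop, each clear of the front's inner edge. Now I push the drawer shut by its handle.

```bash
python3 -m pendant '[0.28,-0.32,0.098,0,0,0,0,0.28,-0.32,0.098,0,0,0,0,0.28,-0.32,0.098,0.2,0,0,0,0.28,-0.32,0.098,0.4,0,0,0,0.28,-0.32,0.098,0.6,0,0,0,0.28,-0.32,0.098,0.73,0,0,0,0.28,-0.32,0.098,0.73,0,0,0,0,-0.32,0.098,0.73,0,0,0,0,-0.32,0.098,0.73,0,0,0,0,-0.32,0.098,0.73,0,0,0,0,-0.32,0.098,0.73,0,0,0]' 20
python3 -m pendant '[0,0,0.05,0,0,0,0,0,0,0.12,0,0,0,0,0,0,0.2,0,0,0,0,0,0,0.3,0,0,0,0,0,0,0.4,0,0,0,0,0,0,0.5,0,0,0,0,0,0,0.6,0,0,0,0,0,0,0.7,0,0,0,0,0,0,0.8,0,0,0,0,0,0,0.9,0,0,0,0,0,0,0.97,0,0,0,0,0,0,1,0,0,0,0]'
```

```text
clock: 20.65
tool_pos: [0.408, -0.2634, 0.0587]
eef_rot: [0.695, 0.719, 0.0, 0.001]
contact_force: [0.2, 0.6, -0.2]
opening: 0.115
finger_force: 20.0
clock: 21.85
tool_pos: [0.5599, -0.2583, 0.0587]
eef_rot: [0.695, 0.719, 0.001, 0.002]
contact_force: [-0.9, -0.7, 6.4]
opening: 0.118
finger_force: 20.0
```

```bash
python3 -m pendant '[0,0,0.05,0,0,0,0,0,0,0.1,0,0,0,0,0,0,0.13,0,0,0,0,0,0,0.15,0,0,0,0,0,0,0.16,0,0,0,0,0,0,0.16,0,0,0,0,0,0,0.16,0,0,0,0]'
```

```text
clock: 22.55
tool_pos: [0.5801, -0.2576, 0.0587]
eef_rot: [0.695, 0.719, -0.001, -0.001]
contact_force: [-3.5, 1.2, 8.2]
opening: 0.111
finger_force: 20.0
```

```bash
python3 -m pendant '[0,0,0.03,0,0,0,0,0,0,0.05,0,0,0,0,0,0,0.05,0,0,0,0]'
python3 -m pendant '[0.25,0,-0.04,0,0,0,0,0.25,0,-0.05,0,0,0,0,0.25,0,-0.05,0,0,0,0,0.25,0,-0.05,-0.2,0,0,0,0.25,0,-0.05,-0.5,0,0,0,0.25,0,-0.05,-0.95,0,0,0,0.25,0,-0.05,-0.95,0,0,0,0.25,0,-0.05,-0.95,0,0,0]'
python3 -m pendant '[0.5,0.6,-0.3,-0.1,0,0,0,0.5,1,-0.5,-0.2,0,0,0,0.5,1,-0.5,-0.2,0,0,0,0.5,1,-0.5,-0.2,0,0,0]'
python3 to.py 0.4527 0.126 0.2 0.6
python3 - <<'E'
from h import *
s=r.snapshot("top");cv2.imwrite("pics/t4.png",cv2.resize(cv2.convertScaleAbs(s["img"][90:290,140:480],alpha=1.5),None,fx=2.3,fy=2.3)[:,:,::-1])
E
```

```text
clock: 22.85
tool_pos: [0.5801, -0.2576, 0.0583]
eef_rot: [0.696, 0.718, -0.005, -0.007]
contact_force: [-16.3, 1.5, 20.9]
opening: 0.116
finger_force: 20.0
clock: 23.65
tool_pos: [0.5841, -0.2577, 0.2038]
eef_rot: [0.695, 0.719, 0.002, 0.003]
contact_force: [1.3, 1.3, -0.6]
opening: 0.251
finger_force: 0.0
clock: 24.05
tool_pos: [0.4985, -0.1047, 0.2293]
eef_rot: [0.693, 0.721, -0.0, -0.003]
contact_force: [-0.5, -1.0, -0.3]
opening: 0.502
finger_force: 0.0
shift [ 1.548 -0.244  0.202] turn [-0.003 -0.002  0.018] t 24.05
```

View pics/t4.png

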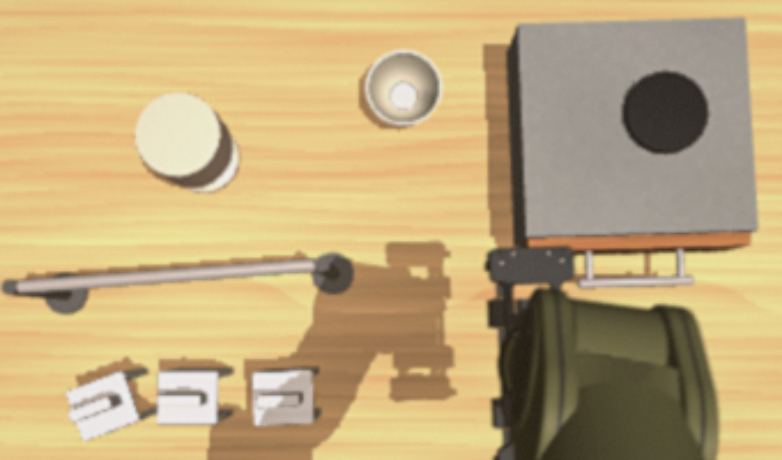

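The drawer is shut: its front is flush with the cabinet, and it met the stop at 16 N. The three saddles are in place in the crop at about (103,405), (187,398) and (284,398). Now saddle 2.

```bash
python3 -m pendant '[0.5,0.3,-0.05,0,0,0,0.02,0.5,0.6,-0.1,0,0,0,0.02,0.5,0.95,-0.15,0,0,0,0.02,0.5,0.95,-0.15,0,0,0,0.02]'
python3 -m pendant '[0.5,0.3,-0.05,0,0,0,0,0.5,0.6,-0.09,0,0,0,0,0.5,0.6,-0.09,0.2,0,0,0,0.5,0.6,-0.09,0.4,0,0,0,0.5,0.6,-0.09,0.4,0,0,0]'
python3 to.py 0.4527 0.126 0.102 0.6
python3 - <<'E'
from h import *
w=r.snapshot("wrist");cv2.imwrite("pics/w3.png",cv2.convertScaleAbs(w["img"],alpha=1.5)[:,:,::-1])
E
```

```text
clock: 24.5
tool_pos: [0.4725, 0.0395, 0.229]
eef_rot: [0.702, 0.712, 0.0, -0.002]
contact_force: [0.0, 0.1, 0.1]
opening: 0.501
finger_force: 0.0
clock: 25.0
tool_pos: [0.4579, 0.1208, 0.1669]
eef_rot: [0.706, 0.708, -0.004, -0.002]
contact_force: [0.7, -1.0, 0.6]
opening: 0.495
finger_force: 0.0
shift [ 0.036 -0.031  0.433] turn [-0.005  0.002 -0.005] t 25.0
```

View pics/w3.png

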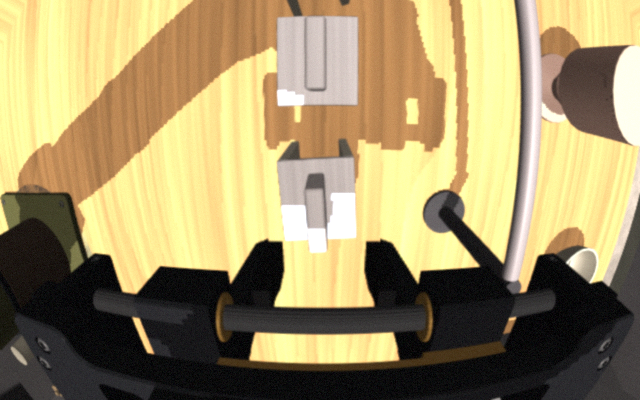

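The wrist view shows the saddle's fin at u≈316, between the fingers' inner edges at 283 and 366, so the grasp is safe.

```bash
python3 -m pendant '[0.5,0.03,-0.025,0.1,0,0,0,0.5,0.03,-0.025,0.25,0,0,0,0.5,0.03,-0.025,0.38,0,0,0,0.5,0.03,-0.025,0.42,0,0,0,0.5,0.03,-0.025,0.42,0,0,0,0,0.03,-0.025,0.42,0,0,0,0,0.03,-0.025,0.42,0,0,0,0,0.03,-0.025,0.42,0,0,0,0,0.03,-0.025,0.42,0,0,0,0,0.03,-0.025,0.42,0,0,0]' 30
python3 -m pendant '[0,0,0,-0.1,0,0,0,0,0,0,-0.4,0,0,0,0,0,0,-0.7,0,0,0,0,0,0,-1,0,0,0,0,0,0,-1,0,0,0,0,0,0,-1,0,0,0]'
python3 -m pendant '[0,0,0,-0.2,0,0,0,0,0,0,-0.33,0,0,0,0,0,0,-0.33,0,0,0]'
python3 to.py 0.5856 0.1544 0.3 4.5
```

```text
clock: 26.05
tool_pos: [0.4565, 0.1263, 0.1076]
eef_rot: [0.706, 0.708, 0.0, 0.0]
contact_force: [-0.2, 0.4, -2.7]
opening: 0.13
finger_force: 29.9
clock: 26.65
tool_pos: [0.4564, 0.1263, 0.2578]
eef_rot: [0.706, 0.708, 0.001, 0.0]
contact_force: [-0.5, 1.0, -2.9]
opening: 0.138
finger_force: 30.0
clock: 26.95
tool_pos: [0.4569, 0.1264, 0.3069]
eef_rot: [0.706, 0.708, 0.0, 0.0]
contact_force: [0.8, 0.0, -2.3]
opening: 0.139
finger_force: 30.0
shift [0.185 0.858 0.047] turn [ 0.001 -0.    -0.048] t 26.95
```

```bash
python3 -m pendant '[0,0.05,0.2,0,0,0,-0.048,0,0.1,0.45,0,0,0,-0.048,0,0.185,0.7,0,0,0,-0.048,0,0.185,0.858,0,0,0,-0.048,0,0.185,0.858,0,0,0,-0.048,0,0.185,0.858,0,0,0,-0.048]'
python3 to.py 0.5856 0.1544 0.18 4.5
python3 - <<'E'
from h import *
s=r.snapshot("scene");cv2.imwrite("pics/s2.png",cv2.resize(cv2.convertScaleAbs(s["img"][120:340,280:480],alpha=1.5),None,fx=2.7,fy=2.7)[:,:,::-1])
E
```

```text
clock: 27.55
tool_pos: [0.5836, 0.1537, 0.3037]
eef_rot: [0.679, 0.734, -0.003, -0.002]
contact_force: [-0.7, 0.8, -2.5]
opening: 0.133
finger_force: 30.0
shift [0.005 0.019 0.825] turn [-0.004  0.001 -0.001] t 27.55
```

View pics/s2.png

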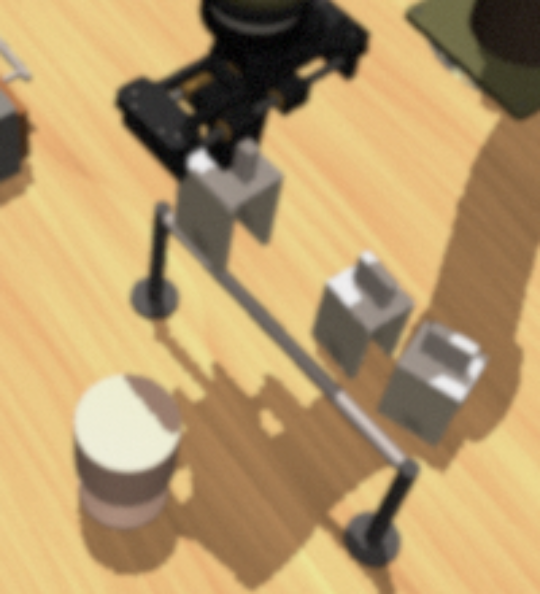

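The scene view shows the saddle level above the bar's right part, aligned with it. I lower it.

```bash
python3 -m pendant '[0,0.005,0.015,0.15,0,0,0,0,0.005,0.015,0.3,0,0,0,0,0.005,0.015,0.45,0,0,0,0,0.005,0.015,0.6,0,0,0,0,0.005,0.015,0.7,0,0,0,0,0.005,0.015,0.78,0,0,0,0,0.005,0.015,0.8,0,0,0,0,0.005,0.015,0.8,0,0,0]'
python3 -m pendant '[0,0,0,0.02,0,0,0,0,0,0,0.03,0,0,0,0,0,0,0.045,0,0,0,0,0,0,0.06,0,0,0,0,0,0,0.06,0,0,0]'
```

```text
clock: 28.4
tool_pos: [0.5868, 0.1552, 0.1868]
eef_rot: [0.679, 0.734, -0.0, -0.0]
contact_force: [-0.3, 0.1, -3.2]
opening: 0.131
finger_force: 30.0
clock: 28.9
tool_pos: [0.5871, 0.1552, 0.1777]
eef_rot: [0.679, 0.734, -0.0, -0.0]
contact_force: [0.4, -0.5, -2.5]
opening: 0.137
finger_force: 30.0
```

```bash
python3 -m pendant '[0,0,0,0.01,0,0,0,0,0,0,0.02,0,0,0,0,0,0,0.03,0,0,0,0,0,0,0.03,0,0,0]'
```

```text
clock: 29.3
tool_pos: [0.5874, 0.1552, 0.1743]
eef_rot: [0.679, 0.734, 0.0, 0.0]
contact_force: [-2.0, 0.0, 3.8]
opening: 0.134
finger_force: 30.0
```

Contact is at TCP z 0.174, as expected. I release, rise and go to saddle 1.

```bash
python3 -m pendant '[0.15,0,0,-0.01,0,0,0,0.2,0,0,-0.01,0,0,0,0.4,0,0,-0.01,0,0,0,0.5,0,0,-0.01,0,0,0,0.5,0,0,-0.1,0,0,0,0.5,0,0,-0.3,0,0,0,0.5,0,0,-0.5,0,0,0,0.5,0,0,-0.5,0,0,0,0.5,0,0,-0.5,0,0,0]'
python3 to.py 0.4521 0.228 0.25 0.3
python3 - <<'E'
from h import *
s=r.snapshot("scene");cv2.imwrite("pics/s3.png",cv2.resize(cv2.convertScaleAbs(s["img"][120:340,280:480],alpha=1.5),None,fx=2.7,fy=2.7)[:,:,::-1])
E
```

```text
clock: 30.2
tool_pos: [0.5877, 0.1553, 0.2497]
eef_rot: [0.679, 0.734, 0.001, 0.001]
contact_force: [-0.3, -0.4, 0.0]
opening: 0.5
finger_force: 0.0
shift [ 0.553 -0.864 -0.003] turn [ 0.001 -0.     0.046] t 30.2
```

View pics/s3.png

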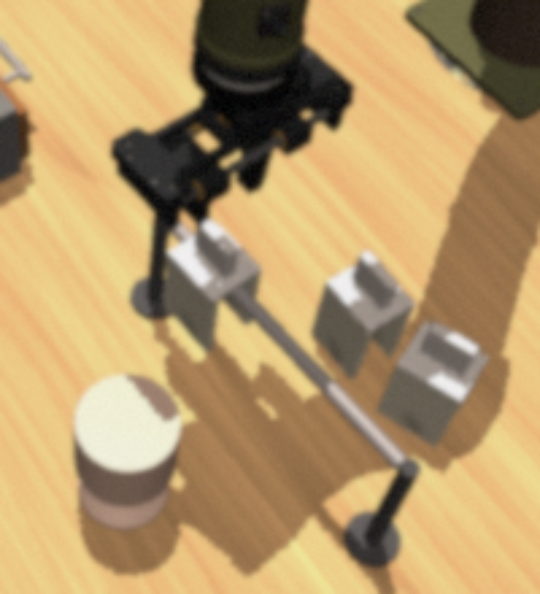

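The first saddle hangs level astride the bar at crop (213,270). Next is saddle 1.

```bash
python3 -m pendant '[0.5,0.15,-0.25,0,0,0,0.046,0.5,0.3,-0.5,0,0,0,0.046,0.5,0.45,-0.7,0,0,0,0.046,0.5,0.553,-0.864,0,0,0,0.046,0.5,0.553,-0.864,0,0,0,0.046,0.5,0.553,-0.864,0.3,0,0,0.046,0.5,0.553,-0.864,0.5,0,0,0.046,0.5,0.553,-0.864,0.5,0,0,0.046]'
python3 to.py 0.4525 0.228 0.105 0.3
python3 - <<'E'
from h import *
d=r.snapshot("wrist");T=d["cam_to_world"];M=d["mtx"]
for p in([.4521,.2055,.136],[.4521,.2495,.136]):
    c=T[:3,:3].T@(np.array(p)-T[:3,3]);q=np.hypot(c[0],c[1]);t=np.arctan2(q,-c[2]);print(M[0,2]+M[0,0]*t*c[0]/q,M[1,2]-M[0,0]*t*c[1]/q)
cv2.imwrite("pics/w4.png",cv2.convertScaleAbs(d["img"][:300,150:500],alpha=1.5)[:,:,::-1])
E
```

```text
clock: 31.05
tool_pos: [0.4495, 0.226, 0.17]
eef_rot: [0.705, 0.709, -0.004, -0.001]
contact_force: [0.2, 0.2, -0.1]
opening: 0.499
finger_force: 0.0
shift [0.015 0.023 0.433] turn [-0.005  0.003 -0.   ] t 31.05
328.63592341302694 257.67357554544867
329.41129635776286 195.05900106600038
```

View pics/w4.png

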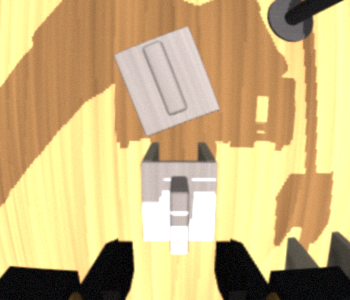

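The fin of saddle 1 is at full-frame u≈329, as predicted. The fingers sit either side of it, so I grasp it.

```bash
python3 -m pendant '[0.5,0.015,0.02,0.1,0,0,0,0.5,0.015,0.02,0.25,0,0,0,0.5,0.015,0.02,0.38,0,0,0,0.5,0.015,0.02,0.43,0,0,0,0.5,0.015,0.02,0.43,0,0,0,0,0.015,0.02,0.43,0,0,0,0,0.015,0.02,0.43,0,0,0,0,0.015,0.02,0.43,0,0,0,0,0.015,0.02,0.43,0,0,0,0,0.015,0.02,0.43,0,0,0]' 30
python3 -m pendant '[0,0,0,-0.1,0,0,0,0,0,0,-0.4,0,0,0,0,0,0,-0.7,0,0,0,0,0,0,-1,0,0,0,0,0,0,-1,0,0,0,0,0,0,-1,0,0,0]'
python3 -m pendant '[0,0,0,-0.2,0,0,0,0,0,0,-0.33,0,0,0,0,0,0,-0.33,0,0,0]'
python3 to.py 0.5789 0.2391 0.3 4.5
```

```text
clock: 32.1
tool_pos: [0.4543, 0.2302, 0.1092]
eef_rot: [0.705, 0.709, -0.0, -0.0]
contact_force: [-1.1, -0.1, 1.7]
opening: 0.137
finger_force: 29.9
clock: 32.7
tool_pos: [0.4545, 0.2301, 0.2593]
eef_rot: [0.705, 0.709, 0.0, 0.0]
contact_force: [-0.2, 0.6, -3.5]
opening: 0.136
finger_force: 30.0
clock: 33.0
tool_pos: [0.455, 0.2303, 0.3084]
eef_rot: [0.705, 0.709, 0.0, 0.0]
contact_force: [-0.5, -0.6, -3.0]
opening: 0.131
finger_force: 30.0
shift [0.054 0.826 0.057] turn [ 0.001 -0.    -0.047] t 33.0
```

```bash
python3 -m pendant '[0,0.03,0.2,0,0,0,-0.047,0,0.05,0.45,0,0,0,-0.047,0,0.06,0.7,0,0,0,-0.047,0,0.06,0.826,0,0,0,-0.047,0,0.06,0.826,0,0,0,-0.047,0,0.06,0.826,0,0,0,-0.047,0,0.06,0.826,0,0,0,-0.047]'
python3 to.py 0.5789 0.24 0.182 4.5
```

```text
clock: 33.7
tool_pos: [0.5765, 0.2399, 0.3069]
eef_rot: [0.678, 0.735, -0.002, -0.001]
contact_force: [-1.0, -0.7, -2.8]
opening: 0.133
finger_force: 30.0
shift [0.    0.019 0.832] turn [-0.003  0.     0.001] t 33.7
```

```bash
python3 -m pendant '[0,0,0.01,0.15,0,0,0,0,0,0.01,0.3,0,0,0,0,0,0.01,0.45,0,0,0,0,0,0.01,0.6,0,0,0,0,0,0.01,0.7,0,0,0,0,0,0.01,0.8,0,0,0,0,0,0.01,0.83,0,0,0,0,0,0.01,0.83,0,0,0]'
python3 -m pendant '[0,0,0,0.015,0,0,0,0,0,0,0.025,0,0,0,0,0,0,0.035,0,0,0,0,0,0,0.045,0,0,0,0,0,0,0.055,0,0,0,0,0,0,0.055,0,0,0]'
```

```text
clock: 34.5
tool_pos: [0.5788, 0.2401, 0.1835]
eef_rot: [0.678, 0.735, -0.001, -0.001]
contact_force: [0.2, -0.8, -2.6]
opening: 0.133
finger_force: 30.0
clock: 35.1
tool_pos: [0.5801, 0.24, 0.1761]
eef_rot: [0.679, 0.735, 0.0, 0.0]
contact_force: [-0.4, 0.5, 0.1]
opening: 0.133
finger_force: 30.0
```

Contact: the load has gone from -2.6 to 0 N at the predicted height of 0.176. I release and go to saddle 0, measuring it again on the way.

```bash
python3 -m pendant '[0.15,0,0,0,0,0,0,0.2,0,0,0,0,0,0,0.4,0,0,0,0,0,0,0.5,0,0,0,0,0,0,0.5,0,0,-0.1,0,0,0,0.5,0,0,-0.3,0,0,0,0.5,0,0,-0.5,0,0,0,0.5,0,0,-0.5,0,0,0,0.5,0,0,-0.5,0,0,0]'
python3 to.py 0.4423 0.32 0.25 21
python3 - <<'E'
from h import *
d=r.snapshot("top")
cs,_=blobs(d,160,240,201,290,60,90);c=max(cs,key=cv2.contourArea);P=np.array([at(d,u,v,.096)[:2] for u,v in c[:,0,:]],np.float32);print(cv2.minAreaRect(P))
E
```

```text
clock: 36.0
tool_pos: [0.5801, 0.24, 0.2512]
eef_rot: [0.679, 0.735, 0.001, 0.0]
contact_force: [0.6, -0.5, -0.5]
opening: 0.498
finger_force: 0.0
shift [ 0.604 -0.874  0.007] turn [ 0.001 -0.    -0.183] t 36.0
((0.44286876916885376, 0.3182787597179413), (0.05620367452502251, 0.07002231478691101), 19.52016258239746)
```

```bash
python3 -m pendant '[0.5,0.15,-0.25,0,0,0,-0.09,0.5,0.3,-0.5,0,0,0,-0.18,0.5,0.45,-0.7,0,0,0,-0.18,0.5,0.6,-0.864,0,0,0,-0.18,0.5,0.6,-0.864,0,0,0,-0.18,0.5,0.6,-0.864,0.3,0,0,-0.18,0.5,0.6,-0.864,0.5,0,0,-0.18,0.5,0.6,-0.864,0.5,0,0,-0.18,0.5,0.6,-0.864,0.5,0,0,-0.18]'
python3 to.py 0.4425 0.32 0.105 20.5
python3 - <<'E'
from h import *
d=r.snapshot("wrist")
cv2.imwrite("pics/w5.png",cv2.convertScaleAbs(d["img"][:300,150:500],alpha=1.5)[:,:,::-1])
E
```

```text
clock: 36.95
tool_pos: [0.4438, 0.3187, 0.1753]
eef_rot: [0.569, 0.823, -0.001, -0.0]
contact_force: [0.0, 0.5, 0.0]
opening: 0.5
finger_force: 0.0
shift [ 0.012 -0.004  0.469] turn [-0.001  0.001  0.002] t 36.95
```

View pics/w5.png

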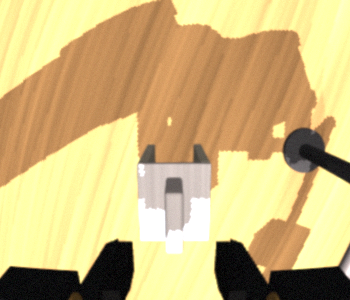

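The saddle's fin is aligned with the tool and centred at crop u≈174, with the fingers either side.

```bash
python3 -m pendant '[0.5,0.01,0,0.1,0,0,0,0.5,0.01,0,0.25,0,0,0,0.5,0.01,0,0.38,0,0,0,0.5,0.01,0,0.46,0,0,0,0.5,0.01,0,0.46,0,0,0,0,0.01,0,0.46,0,0,0,0,0.01,0,0.46,0,0,0,0,0.01,0,0.46,0,0,0,0,0.01,0,0.46,0,0,0,0,0.01,0,0.46,0,0,0]' 30
python3 -m pendant '[0,0,0,-0.1,0,0,0,0,0,0,-0.4,0,0,0,0,0,0,-0.7,0,0,0,0,0,0,-1,0,0,0,0,0,0,-1,0,0,0,0,0,0,-1,0,0,0]'
python3 -m pendant '[0,0,0,-0.2,0,0,0,0,0,0,-0.33,0,0,0,0,0,0,-0.33,0,0,0]'
python3 to.py 0.5722 0.3255 0.3 4.5
```

```text
clock: 38.0
tool_pos: [0.4432, 0.3209, 0.1072]
eef_rot: [0.568, 0.823, 0.0, 0.0]
contact_force: [-1.1, -0.3, 2.2]
opening: 0.131
finger_force: 30.0
clock: 38.6
tool_pos: [0.4429, 0.3206, 0.2569]
eef_rot: [0.568, 0.823, 0.0, 0.0]
contact_force: [0.5, 0.2, -3.4]
opening: 0.135
finger_force: 30.0
clock: 38.9
tool_pos: [0.4434, 0.321, 0.3062]
eef_rot: [0.568, 0.823, 0.0, 0.0]
contact_force: [-0.1, 0.1, -3.2]
opening: 0.136
finger_force: 30.0
shift [-0.276  0.814  0.042] turn [ 0.    -0.     0.181] t 38.9
```

```bash
python3 -m pendant '[0,-0.06,0.2,0,0,0,0.06,0,-0.13,0.4,0,0,0,0.12,0,-0.2,0.6,0,0,0,0.181,0,-0.276,0.814,0,0,0,0.181,0,-0.276,0.814,0,0,0,0.181,0,-0.276,0.814,0,0,0,0.181,0,-0.276,0.814,0,0,0,0.181]'
python3 to.py 0.5722 0.3255 0.182 4.5
```

```text
clock: 39.6
tool_pos: [0.5701, 0.3252, 0.3039]
eef_rot: [0.679, 0.734, -0.002, -0.001]
contact_force: [-0.4, 0.8, -3.4]
opening: 0.134
finger_force: 30.0
shift [0.002 0.018 0.813] turn [-0.003  0.001  0.   ] t 39.6
```

```bash
python3 -m pendant '[0,0,0.01,0.15,0,0,0,0,0,0.01,0.3,0,0,0,0,0,0.01,0.45,0,0,0,0,0,0.01,0.6,0,0,0,0,0,0.01,0.7,0,0,0,0,0,0.01,0.78,0,0,0,0,0,0.01,0.81,0,0,0,0,0,0.01,0.81,0,0,0]'
python3 -m pendant '[0,0,0,0.015,0,0,0,0,0,0,0.025,0,0,0,0,0,0,0.035,0,0,0,0,0,0,0.045,0,0,0,0,0,0,0.055,0,0,0,0,0,0,0.06,0,0,0,0,0,0,0.06,0,0,0]'
```

```text
clock: 40.4
tool_pos: [0.5728, 0.3255, 0.1843]
eef_rot: [0.679, 0.734, -0.0, -0.0]
contact_force: [0.1, -0.6, -3.3]
opening: 0.132
finger_force: 30.0
clock: 41.1
tool_pos: [0.5734, 0.3254, 0.1756]
eef_rot: [0.679, 0.734, -0.0, -0.0]
contact_force: [0.1, 0.2, -2.6]
opening: 0.132
finger_force: 30.0
```

```bash
python3 -m pendant '[0,0,0,0.01,0,0,0,0,0,0,0.02,0,0,0,0,0,0,0.02,0,0,0]'
python3 -m pendant '[0.15,0,0,0,0,0,0,0.2,0,0,0,0,0,0,0.4,0,0,0,0,0,0,0.5,0,0,0,0,0,0,0.5,0,0,-0.1,0,0,0,0.5,0,0,-0.3,0,0,0,0.5,0,0,-0.6,0,0,0,0.5,0,0,-0.8,0,0,0,0.5,0,0,-0.8,0,0,0]'
python3 -m pendant '[0.5,0,-0.3,0,0,0,0,0.5,0,-0.6,0,0,0,0,0.5,0,-1,0,0,0,0,0.5,0,-1,0,0,0,0,0.5,0,-1,0,0,0,0,0.5,0,-1,0,0,0,0]'
python3 - <<'E'
from h import *
a=r.snapshot("scene")["img"][80:340,150:480];b=r.snapshot("top")["img"][80:280,130:480]
a=cv2.resize(a,None,fx=1.15,fy=1.15);b=cv2.resize(b,None,fx=1.15,fy=1.15)
o=np.zeros((max(a.shape[0],b.shape[0]),a.shape[1]+b.shape[1],3),np.uint8);o[:a.shape[0],:a.shape[1]]=a;o[:b.shape[0],a.shape[1]:]=b
cv2.imwrite("pics/end.png",cv2.convertScaleAbs(o,alpha=1.5)[:,:,::-1])
E
```

```text
clock: 41.4
tool_pos: [0.5737, 0.3256, 0.1742]
eef_rot: [0.679, 0.734, 0.001, 0.0]
contact_force: [-1.9, -1.4, 5.9]
opening: 0.132
finger_force: 30.0
clock: 42.3
tool_pos: [0.5762, 0.3267, 0.298]
eef_rot: [0.679, 0.734, 0.005, 0.001]
contact_force: [0.6, -0.9, 0.3]
opening: 0.5
finger_force: 0.0
clock: 42.9
tool_pos: [0.4255, 0.314, 0.2927]
eef_rot: [0.679, 0.734, 0.001, 0.0]
contact_force: [0.6, 0.2, -0.1]
opening: 0.499
finger_force: 0.0
```

View pics/end.png

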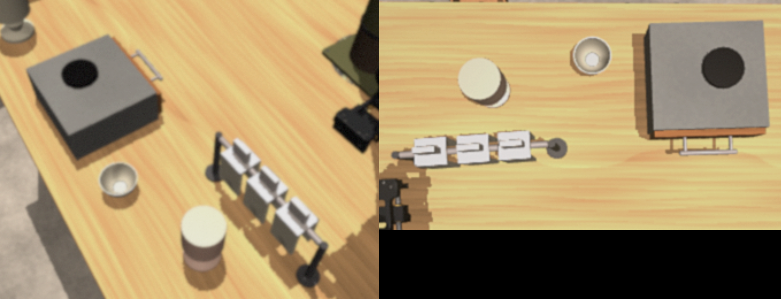

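All three samples hang astride the bar at crop top-view (430,150), (472,148) and (514,145). The drawer is shut, no pots remain on the counter, and the goblet, bowl and dish are where they were.

```bash
python3 -c "
from plant import r
print(r.finish_job())"
```

```text
the job is handed in; nothing more can be done
None
```

I handed the job in at about 43 s: both candle pots stand upright in the shut drawer, all three saddles hang astride the bar, and the goblet, bowl and dish were not moved.

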